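# Put the glass polishing machine into third gear

## Robot

A 6-joint arm with a two-finger parallel gripper is mounted at the origin on the work surface. World frame = base frame: x ahead of the robot, y to its left, z up, the work surface at z = 0. Lengths are in m, angles in rad, forces in N, time in s.
With the tool pointing down it reaches from about 0.35 to 0.85 m from the base axis. Payload 8.1 kg.
Tool frame: the origin (TCP) lies at the centre of the arm's flange, where the gripper is bolted on; the fingertips stand 186 mm ahead of it and the grasp point (between the pads) lies 167 mm ahead of it; z points along the fingers, y is the direction in which the jaws open and shut (so a half turn about z gives the same grasp; the last joint's range is limited). The gripper opens to 93 mm and grips with 3 to 60 N. Pads are 15 mm wide; open, the fingers measure 128 mm over their backs; the gripper's body (75 mm by 188 mm) begins 65 mm behind the grasp point.
Start: joints at [1.246, 0.13, 1.488, -0, 1.523, -0.085], TCP at [0.142, 0.583, 0.405] pointing down, gripper open.
Joint ranges: [-2.96, 2.96], [-0.89, 2.26], [0.02, 2.5], [-1.34, 4.48], [0, 2.73], [-2.66, 2.66]. Speed limits (rad/s): [2.39, 2.39, 2.79, 3.14, 3.14, 3.14].

## Interface

Orientations are given as a rotation vector (axis times angle).
In Python, from plant import robot, viewer, order gives the robot as it stands.
- The arm moves only by the tool apply_moves, never from a script. Its argument "deltas" is a list of rows, each a list of 3 entries, a list of its own where there are three numbers: the finger opening in mm, from 0 to 93, then the shift along the tool's x, y, z in mm, then the turn about the tool's z in rad. In form: [[grip, [dx, dy, dz], yaw], ...]. A call has 1 to 5 rows; each row shifts and turns the commanded pose from where the row before left it, along the tool's axes as they then stand; what a row does not reach is not made up. A row lasts 1/8 s, in which the tool goes at most 62.5 mm and 10.7 degrees, less where a joint would pass 70% of its speed; a pose out of reach is approached as far as the arm can. A call is refused whole if a number of a shift passes 62.5 or a number of a turn 0.188, either way. A call with a gripper value outside its range is refused whole. The fingers move at their own pace and stop on an object; "grip_force" is the grip in N (left out, the last holds). Time passes only in rows, so rows that do not move let the fingers close. It gives the time, the measured TCP pose, the force and the opening at its end, in the units of the state.
- robot.read_state(): the state, without advancing time (a new reading comes with each control period).
- viewer.read_camera(name): name is "side" or "top" or "wrist"; returns the picture (480x640x3 uint8, blue, green, red); there is no depth.
- viewer.get_calibration(name): a dict with "fx", "fy", "cx", "cy" (pixels), "R" (3x3) and "t" (3): a world point X has camera coordinates R X + t. Camera axes: x right, y down, z forward; pixel columns grow to the right and rows downward; lengths in m; the calibration is good to about 2 mm. A picture is of the moment at which its call begins: read the wrist's pose just before it. get_calibration takes no time and is no camera call; for the wrist camera it gives the pose at the moment of the call.
- order.close_job(): hands the job in, once; it reports no verdict.
The state is a dict: "t": time; "q": joint angles; "dq": joint speeds; "joint_torque": joint torques, N m; "tool_pos": TCP position; "orientation": TCP orientation; "force": force on the tool from outside, world axes, zero at the start; "wrist_torque": the same for the moment, N m; "opening": finger opening in m.
Only numpy, scipy, OpenCV 4.12 (cv2) and the standard library are available. Lean on these libraries where they do the work, as an engineer would, in place of code of your own. Each camera call takes 0.05 s, during which the arm holds its last target. There are 200 camera calls.

## Task

Put the polishing machine into third gear by pushing its gear lever with the fingertips: bring it to the middle of the left lane of its H-shaped gate, push it across to the right-hand lane, then forward (away from the robot) all the way home into the far right slot, the one with the green dot. Leave it there; do not pull up the lever's black grip, and do not pick up or shift the glassware, tools and loose parts that stand around.

Things in the scene. Friction and masses are not known exactly. Their poses are not given: they have to be found in the camera images.
- machine: Polishing machine fixed to the bench, elsewhere each time, turned up to 0.35 rad. Origin on the bench under the gate's centre; x = forward (away from the robot), y left, z up. Green gearbox casing 220 x 200 mm about the origin, top 90 mm up, with the aluminium gate plate on top; behind it (x 120 to 220 mm) a motor and a felt wheel, up to 115 mm high.
- gate (a point): Centre of the H-shaped gate, on the plate's upper face (plate 110 x 120 mm, face 106 mm above the bench); axes as the machine's. Two lanes along x, at y = +24 mm (left) and -24 mm (right), 17 mm wide, joined by a crossbar at x = 0, 20 mm wide. The plate's metal stops the lever's 12 mm stem elsewhere. Far left = first, near left = second, near right = fourth slot (white dots).
- third_slot (a point): End of the third slot: far right in the gate, beside the green dot, on the plate's upper face. The stem stands here when third gear is fully in.
- grip_mid (a point): Middle of the gear lever's black grip, on the lever's axis; grip 26 mm thick, 65 mm long, straight sided, red band and red top. The lever tilts about a pivot at bench level, 106 mm straight below gate; this point is 177.5 mm from the pivot, the grip's ends 145 and 210 mm. z axis = along the lever, upwards.
- lever_across (a joint): Sideways tilt of the lever in rad: 0 upright, positive = to the right (gate -y). Stops at -0.25 and +0.25; in the left lane it reads about -0.25 to -0.21, in the right lane +0.21 to +0.25. It begins in the left lane. Stays where it is left (about 2 N at the grip moves it).
- lever_forward (a joint): Fore-and-aft tilt of the lever in rad: 0 = in line with the crossbar (can cross while within about 0.04 of 0), positive = forward (gate +x). Stops at -0.26 (fully back) and +0.26 (fully forward). Begins anywhere between. Stays where it is left (about 2 N at the grip moves it).
- lever_grip (a joint): How far the grip has been pulled up along the lever, m: 0 = down (a spring holds it with 18 N), 0.015 = fully up. It is the lock-out release and stays down in this job.
- vase: hourglass-shaped clear glass vase, 192 mm tall, up to 92 mm wide, standing loose on the bench; origin at the centre of its underside; to be left alone
- tumbler: clear glass tumbler, 72 mm wide, 95 mm tall, loose; origin at the centre of its underside; to be left alone
- spanner: steel spanner 160 mm long lying loose on the bench; origin at the centre of its underside; to be left alone
- collar: brass ring 32 mm wide, 14 mm tall, lying loose on the casing's top (90 mm up) behind the gate; origin at the centre of its underside; to be left alone
- wedge: pale wooden block 90 x 45 x 30 mm, loose; origin at the centre of its underside; to be left alone
- felt_disc: grey felt disc 80 mm wide, 25 mm tall, loose; origin at the centre of its underside; to be left alone
- jar: glass jar with brass cap, 70 mm wide, 100 mm tall, loose; origin at the centre of its underside; to be left alone

How it is judged:
On the way, in this order (a step that is already met when the one before it is completed fails the run):
1. the lever has been pushed across the crossbar into the right lane, still near the middle (value of joint lever_across above 0.18 rad and value of joint lever_forward between -0.1 and 0.1 rad), for 0.04 s.
2. the lever is fully forward in the third slot (far right) (value of joint lever_across above 0.2 rad and value of joint lever_forward above 0.21 rad), for 0.2 s.
At the end, for the whole second after the job is handed in: The lever rests in the far right slot: tilted right by more than 0.20 rad and forward by more than 0.21 rad (stop at 0.26), at rest, its grip down (pulled up less than 3 mm), and every loose thing within 30 mm of where it stood (all of step 2 and value of joint lever_grip below 0.003 m and velocity of joint lever_across between -0.05 and 0.05 rad/s and velocity of joint lever_forward between -0.05 and 0.05 rad/s and distance of each of vase, tumbler, spanner, collar, wedge, felt_disc, jar from where it was at the start of the episode below 0.03 m); the robot touches nothing.
It fails at once if the lever's grip is pulled up by more than 5 mm (value of joint lever_grip above 0.005 m).
It fails at once if a loose thing is lifted or shifted by more than 30 mm (distance of any of vase, tumbler, spanner, collar, wedge, felt_disc, jar from where it was at the start of the episode above 0.03 m).
It fails at once if the vase, tumbler or jar is tipped (angle between any of vase, tumbler, jar's own z axis and vertical above 0.4 rad).
It also fails if it takes over 69 s, if anything falls off the work surface, if the arm or the gripper's body presses on something with over 40 N, if the wrist force passes 120 N, or if a joint passes its speed limit or range.

## Working session

There is one attempt and no reset: what is moved stays moved. The work goes in short steps, Python scripts to look and compute and a tool call to move; the robot and the scene stay as the last step left them, time stands still between calls to the robot, and variables do not carry over. Pictures are saved under pics/ and viewed, about 8 in all and at most 12, crops included, and the job is handed in when it is done.

Besides the shell and the picture viewer there is one more tool, called by a JSON object that holds its "fn" and its "kwargs". apply_moves: Moves the arm, as the interface text tells. Its arguments: {"type":"object","properties":{"deltas":{"type":"array"},"grip_force":{"type":"number"}},"required":["deltas"]}

```bash
mkdir -p pics; python3 - <<'E'
from plant import robot, viewer, order
import cv2,numpy as np
s=robot.read_state();print(s)
for n in("top","side"):
    im=viewer.read_camera(n);cv2.imwrite(f"pics/{n}0.png",im)
    c=viewer.get_calibration(n);print(n,{k:np.round(v,4).tolist() for k,v in c.items()})
E
```

```text
{'t': 0.0, 'q': array([ 1.24556814e+00,  1.31123790e-01,  1.48928560e+00, -2.21084131e-05,
        1.52298881e+00, -8.53966578e-02]), 'dq': array([-6.99227752e-04, -1.42689190e-03, -1.80291324e-04,  8.14221429e-05,
        9.26996825e-04,  3.52130332e-04]), 'joint_torque': array([ 4.58610157e-04, -5.59863818e+01, -4.91744900e+01,  7.67705706e-02,
        3.60162172e-02, -1.43140383e-04]), 'tool_pos': array([0.1424291 , 0.58260987, 0.40370599]), 'orientation': array([-3.75780985e-01, -3.11868697e+00,  2.78334302e-03]), 'force': array([-0.14199699,  0.33550458,  0.98593168]), 'wrist_torque': array([-0.00911055,  0.02860937, -0.01164454]), 'opening': 0.09307411666358949}
top {'fx': 473.6576, 'fy': 473.6576, 'cx': 319.3724, 'cy': 237.7764, 'R': [[0.0104, -0.9999, -0.0104], [-0.9968, -0.0095, -0.079], [0.0789, 0.0112, -0.9968]], 't': [0.0581, 0.5763, 1.0509]}
side {'fx': 534.419, 'fy': 534.419, 'cx': 319.2327, 'cy': 237.58, 'R': [[-0.9767, -0.2141, -0.0163], [-0.1391, 0.689, -0.7113], [0.1635, -0.6924, -0.7027]], 't': [0.5705, 0.1359, 0.9462]}
```

View pics/top0.png

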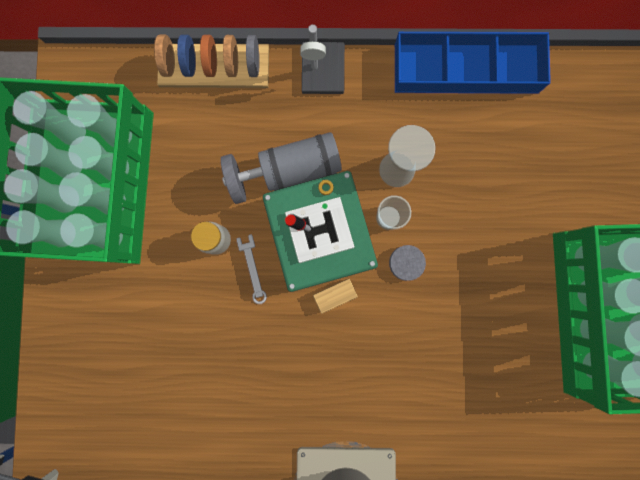

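View pics/side0.png

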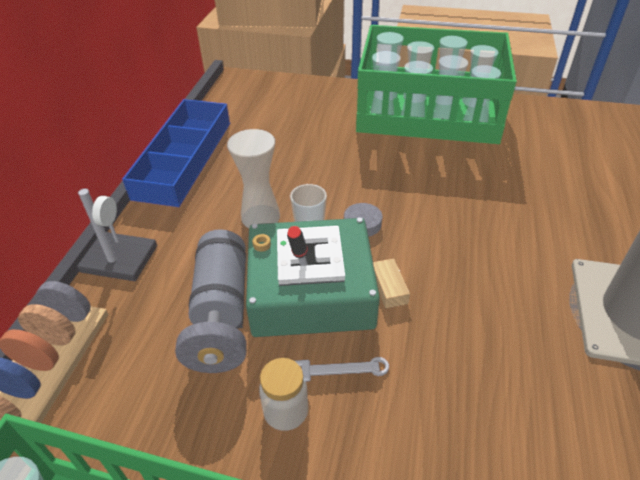

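The top view shows the machine at about (320,232) and turned left. The lever is in the left lane near the far end, with its red top at (291,220). The green dot is at (325,206). The vase stands at (411,148), the tumbler at (394,212) and the jar at (208,237). I'll enlarge both views.

```bash
python3 - <<'E'
import cv2,numpy as np
a=cv2.imread("pics/top0.png")[180:280,260:380];b=cv2.imread("pics/side0.png")[210:310,250:370]
f=lambda i:cv2.resize(i,None,fx=6,fy=6,interpolation=cv2.INTER_CUBIC)
cv2.imwrite("pics/cropT.png",f(a));cv2.imwrite("pics/cropS.png",f(b))
E
```

```text
(no output)
```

View pics/cropT.png

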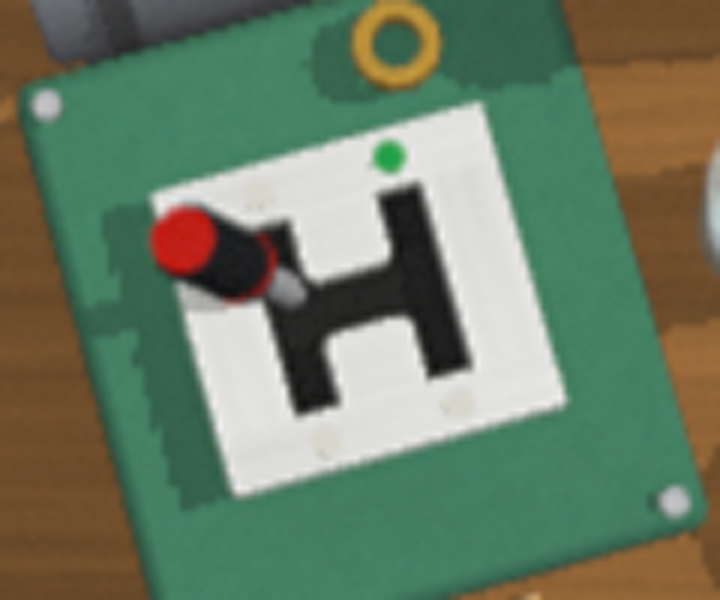

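View pics/cropS.png

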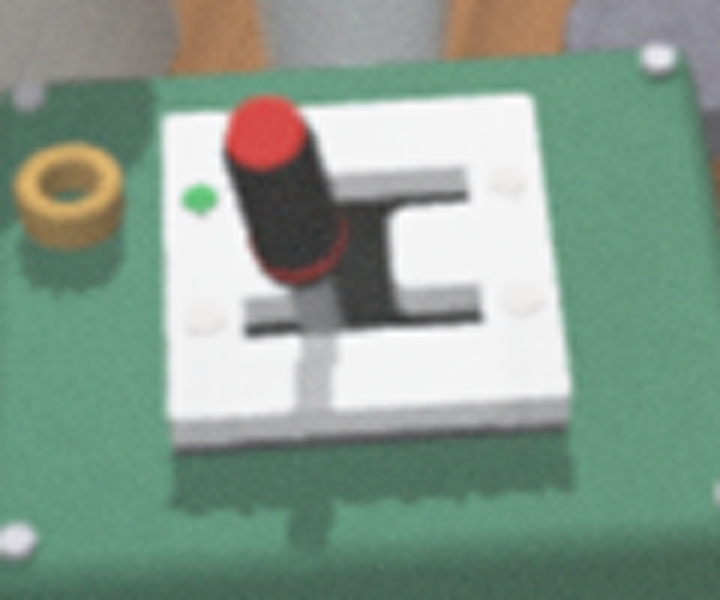

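```bash
cat >h.py <<'E'
import cv2,numpy as np
from plant import viewer
def P(n):
    c=viewer.get_calibration(n);K=np.array([[c['fx'],0,c['cx']],[0,c['fy'],c['cy']],[0,0,1]])
    return K@np.c_[c['R'],c['t']]
def tri(a,b):
    X=cv2.triangulatePoints(P('top'),P('side'),np.float64(a).T,np.float64(b).T);return (X[:3]/X[3]).T
def onz(n,uv,z):
    M=P(n);H=np.c_[M[:,0],M[:,1],M[:,2]*z+M[:,3]];w=np.linalg.solve(H,[*uv,1]);return w[:2]/w[2]
E
python3 - <<'E'
from h import *
np.set_printoptions(precision=4,suppress=True)
T=np.array([[150,195],[483,102],[567,405],[235,497],[389,157],[185,242]])/6+[260-.42,180-.42]
S=np.array([[170,420],[165,118],[532,95],[570,395],[200,199],[267,133]])/6+[250-.42,210-.42]
X=tri(T,S);print(X)
c=X[:4].mean(0);l=np.array([[.055,.06],[.055,-.06],[-.055,-.06],[-.055,.06]])
d=X[:4,:2]-c[:2]
yaw=np.arctan2((l[:,0]*d[:,1]-l[:,1]*d[:,0]).sum(),(l*d).sum());print('gate',c,'yaw',yaw)
Tp=np.array([onz('top',t,.106) for t in T[:4]]);Sp=np.array([onz('side',t,.106) for t in S[:4]])
for Q in(Tp,Sp):
    d=Q-Q.mean(0);print(Q.mean(0),np.arctan2((l[:,0]*d[:,1]-l[:,1]*d[:,0]).sum(),(l*d).sum()))
R=np.array([[np.cos(yaw),-np.sin(yaw)],[np.sin(yaw),np.cos(yaw)]])
t=X[5]-[c[0],c[1],0];print('top local',R.T@t[:2],t[2])
a=R.T@t[:2];print('fwd',np.arctan2(a[0],t[2]),'across',-np.arctan2(a[1],t[2]))
for n,u,z in(('vase',(411,148),.192),('tumbler',(394,212),.095),('jar',(206,236),.1),('felt',(408,262),.025),('wedge',(335,295),.03),('collar',(326,187),.104)):
    w=onz('top',u,z);print(n,w,'local',R.T@(w-c[:2]))
E
```

```text
[[ 0.6224  0.1367  0.1046]
 [ 0.6565  0.02    0.1034]
 [ 0.5498 -0.0099  0.1051]
 [ 0.5167  0.1054  0.1041]
 [ 0.6365  0.0529  0.1052]
 [ 0.5949  0.1171  0.2008]]
gate [0.5864 0.0631 0.1043] yaw 0.2811231467780467
[0.5867 0.0631] 0.2817712466565398
[0.5855 0.0646] 0.2832617703241225
top local [0.0232 0.0496] 0.20082787318558745
fwd 0.11490546333094159 across -0.2420094114041418
vase [ 0.7382 -0.1135] local [ 0.0969 -0.2118]
tumbler [ 0.6263 -0.0947] local [-0.0054 -0.1626]
jar [0.571  0.3023] local [0.0517 0.2341]
felt [ 0.5228 -0.1362] local [-0.1164 -0.1738]
wedge [0.4474 0.0276] local [-0.1433  0.0044]
collar [0.6771 0.05  ] local [ 0.0835 -0.0377]
```

Two-view fit: the gate is at (0.586, 0.0635), plate face about 0.105, yaw 0.282. The lever is at forward ≈ +0.12 and across ≈ -0.24. I'll close the fingers, line them up with the machine and move over in front of the lever.

{"fn": "apply_moves", "kwargs": {"deltas": [[0, [0, 0, -15], -0.174], [0, [0, 0, -15], -0.174], [0, [0, 0, 0], -0.174], [0, [-29, -48, 0], 0], [0, [-29, -48, 0], 0]], "grip_force": 20}}

```text
t: 0.72
tool_pos: [0.2253, 0.506, 0.434]
orientation: [0.445, -3.109, 0.001]
force: [0.4, 0.6, -0.3]
opening: 0.0475
```

```bash
cat >l.py <<'E'
from plant import robot
import numpy as np
from scipy.spatial.transform import Rotation as Ro
def rep():
    s=robot.read_state();A=0.282;c,n=np.cos(A),np.sin(A);d=s['tool_pos']-[.5862,.0635,0]
    R=Ro.from_rotvec(s['orientation']).as_matrix()
    f=s['force']
    print('t %.2f'%s['t'],'local mm',np.round([1e3*(c*d[0]+n*d[1]),1e3*(c*d[1]-n*d[0]),1e3*d[2],1e3*d[2]-186],1),'yawerr %.3f'%(np.arctan2(-R[0,1],R[1,1])-A),'tilt',np.round(R[:2,2],3),'F',np.round([c*f[0]+n*f[1],c*f[1]-n*f[0],f[2]],1),'op %.4f'%s['opening'],'q6 %.2f'%s['q'][5])
if __name__=='__main__':rep()
E
python3 l.py
```

```text
t 0.72 local mm [-223.5  525.5  434.   248. ] yawerr 0.002 tilt [-0.    -0.001] F [ 0.5  0.5 -0.3] op 0.0475 q6 -0.80
```

{"fn": "apply_moves", "kwargs": {"deltas": [[0, [-29, -48, 0], 0], [0, [-29, -48, 0], 0], [0, [-29, -48, 0], 0], [0, [-29, -48, 0], 0], [0, [-29, -48, 0], 0]]}}

```text
t: 1.35
tool_pos: [0.432, 0.3152, 0.4344]
orientation: [0.442, -3.11, 0.0]
force: [0.6, 1.0, 0.1]
opening: 0.0009
```

{"fn": "apply_moves", "kwargs": {"deltas": [[0, [-29, -48, 0], 0], [0, [-29, -48, 0], 0], [0, [-29, -48, 0], 0], [0, [-29, -48, 0], 0], [0, [-29, -48, 0], 0]]}}

```text
t: 1.98
tool_pos: [0.6382, 0.1251, 0.4342]
orientation: [0.442, -3.11, -0.0]
force: [0.3, 1.1, 0.4]
opening: 0.0001
```

```bash
python3 l.py
```

```text
t 1.98 local mm [ 67.1  44.7 434.2 248.2] yawerr 0.000 tilt [-0.001  0.   ] F [0.6 1.  0.4] op 0.0001 q6 -1.74
```

{"fn": "apply_moves", "kwargs": {"deltas": [[0, [0, 0, 40], 0], [0, [0, 0, 43], 0], [0, [15, 0, 0], 0], [0, [5, 0, 0], 0], [0, [0, 0, 0], 0]]}}

```text
t: 2.6
tool_pos: [0.6181, 0.121, 0.3527]
orientation: [-0.442, 3.109, -0.0]
force: [-0.4, 1.1, 0.6]
opening: 0.0005
```

```bash
python3 l.py; python3 - <<'E'
from plant import viewer
import cv2,numpy as np
a=viewer.read_camera("top")[180:280,260:380];b=viewer.read_camera("side")[170:310,240:370]
a=cv2.resize(a,(480,400),interpolation=cv2.INTER_CUBIC);b=cv2.resize(b,None,fx=400/140,fy=400/140,interpolation=cv2.INTER_CUBIC)
cv2.imwrite("pics/c1.png",np.hstack([a,b])[:,:800])
E
```

```text
t 2.60 local mm [ 46.6  46.4 352.7 166.7] yawerr 0.000 tilt [0.002 0.   ] F [-0.1  1.2  0.6] op 0.0005 q6 -1.74
```

View pics/c1.png

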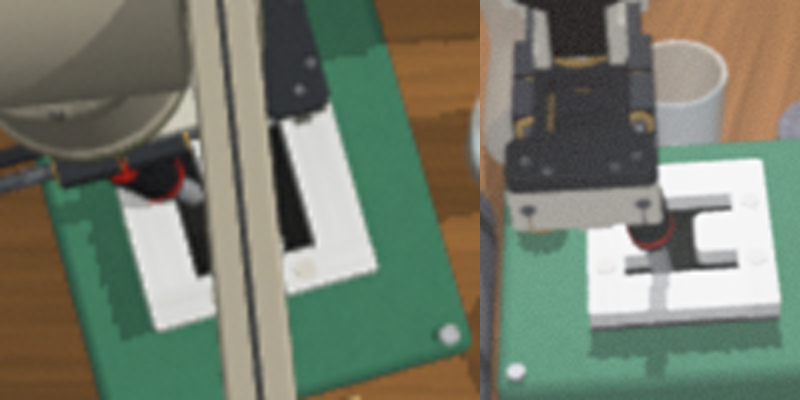

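The lever hasn't moved yet. The gripper body hides the fingers in both views, and contact should be near. I'll push it back towards the middle.

{"fn": "apply_moves", "kwargs": {"deltas": [[0, [5, 0, 0], 0], [0, [5, 0, 0], 0], [0, [5, 0, 0], 0], [0, [5, 0, 0], 0], [0, [0, 0, 0], 0]]}}

```text
t: 3.32
tool_pos: [0.5983, 0.1153, 0.3517]
orientation: [0.442, -3.11, 0.0]
force: [1.5, 0.2, 2.2]
opening: 0.0006
```

```bash
python3 l.py; python3 - <<'E'
from plant import viewer
import cv2,numpy as np
a=viewer.read_camera("wrist");b=viewer.read_camera("side")[190:290,250:370]
a=cv2.resize(a,(400,300));b=cv2.resize(b,(400,333),interpolation=cv2.INTER_CUBIC)[:300]
cv2.imwrite("pics/c2.png",np.hstack([a,b]))
E
```

```text
t 3.33 local mm [ 26.1  46.4 351.7 165.7] yawerr 0.000 tilt [-0. -0.] F [ 1.5 -0.3  2.2] op 0.0006 q6 -1.75
```

View pics/c2.png

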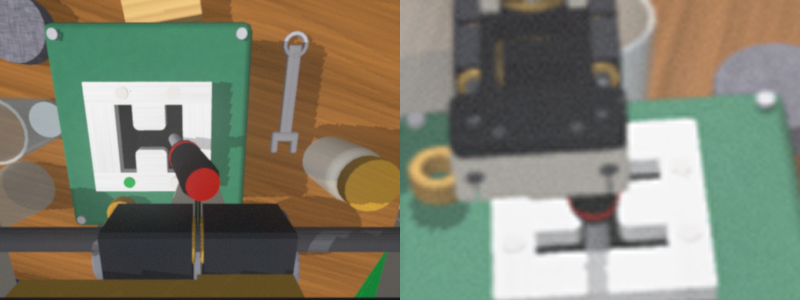

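The wrist view shows the lever pressed back by the fingers, with its red top at about (202,183). I'll compute its tilt from the red top in the wrist camera.

```bash
cat >lev.py <<'E'
from h import *
from l import rep
from scipy.optimize import least_squares
def lever(n='wrist'):
    M=P(n);im=viewer.read_camera(n)
    h=cv2.cvtColor(im,cv2.COLOR_BGR2HSV)
    m=(((h[...,0]<7)|(h[...,0]>173))&(h[...,1]>170)&(h[...,2]>90)).astype(np.uint8)
    k,_,st,ce=cv2.connectedComponentsWithStats(m)
    A=.282;R=np.array([[np.cos(A),-np.sin(A),0],[np.sin(A),np.cos(A),0],[0,0,1]]);g=np.array([.5862,.0635,0])
    def pr(x):
        d=np.array([np.tan(x[0]),-np.tan(x[1]),1]);p=R@(.21*d/np.linalg.norm(d))+g
        w=M@[*p,1];return w[:2]/w[2]
    for i in np.argsort(-st[1:,4])[:2]+1:
        if st[i,4]<20: continue
        r=least_squares(lambda x:pr(x)-ce[i],[0,0])
        print(n,'blob',st[i].tolist(),ce[i].round(1),'fwd,across',r.x.round(3),'res',r.cost.round(2))
    return im
if __name__=='__main__':
    rep();lever()
E
python3 lev.py
```

```text
t 3.42 local mm [ 26.3  46.4 351.6 165.6] yawerr 0.000 tilt [-0. -0.] F [ 2.2 -0.6  0.5] op 0.0009 q6 -1.75
wrist blob [297, 268, 55, 54, 2209] [324.2 294.4] fwd,across [ 0.018 -0.235] res 0.0
```

{"fn": "apply_moves", "kwargs": {"deltas": [[0, [4, 0, 0], 0], [0, [0, 0, 0], 0], [0, [0, 0, 0], 0]]}}

```text
t: 3.85
tool_pos: [0.5948, 0.1142, 0.3517]
orientation: [0.442, -3.11, 0.0]
force: [0.9, -0.6, 1.4]
opening: 0.0007
```

```bash
python3 lev.py
```

```text
t 3.85 local mm [ 22.4  46.3 351.7 165.7] yawerr 0.000 tilt [-0. -0.] F [ 0.7 -0.8  1.4] op 0.0007 q6 -1.75
wrist blob [297, 268, 55, 54, 2248] [324.1 293.8] fwd,across [-0.002 -0.235] res 0.0
```

{"fn": "apply_moves", "kwargs": {"deltas": [[0, [-30, 0, 0], 0], [0, [0, 52, 0], 0], [0, [26, 0, 0], 0], [0, [26, 0, 0], 0], [0, [0, 0, 0], 0]]}}

```text
t: 4.53
tool_pos: [0.5581, 0.1579, 0.3512]
orientation: [0.442, -3.108, 0.0]
force: [0.1, 0.1, -0.2]
opening: 0.0004
```

```bash
python3 lev.py
```

```text
t 4.53 local mm [ -0.7  98.5 351.2 165.2] yawerr 0.000 tilt [-0.002 -0.001] F [ 0.1  0.1 -0.2] op 0.0004 q6 -1.67
wrist blob [159, 328, 28, 35, 413] [170.2 342.8] fwd,across [-0.023 -0.209] res 0.0
```

{"fn": "apply_moves", "kwargs": {"deltas": [[0, [0, -10, 0], 0], [0, [0, -8, 0], 0], [0, [0, -8, 0], 0], [0, [0, -8, 0], 0], [0, [0, 0, 0], 0]]}}

```text
t: 5.2
tool_pos: [0.569, 0.1248, 0.3519]
orientation: [-0.44, 3.11, 0.0]
force: [-0.0, 2.0, 0.6]
opening: 0.0006
```

```bash
python3 - <<'E'
from lev import *
rep();a=lever();b=lever('top')
cv2.imwrite("pics/c3.png",np.hstack([cv2.resize(a,(400,300)),cv2.resize(b[180:270,260:380],(400,300))]))
E
```

```text
t 5.20 local mm [  0.6  63.7 351.9 165.9] yawerr -0.001 tilt [0. 0.] F [0.6 2.  0.6] op 0.0006 q6 -1.72
top blob [0, 0, 640, 39, 18163] [316.8  13.8] fwd,across [1.282 0.733] res 8163.19
```

View pics/c3.png

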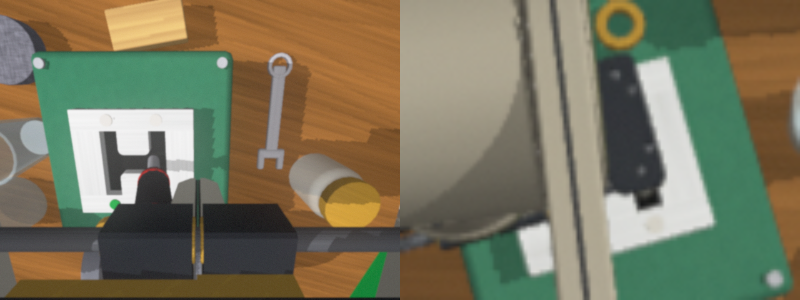

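The stem at (155,160) is in line with the crossbar and the lever is moving across at about 2 N. I'll continue.

{"fn": "apply_moves", "kwargs": {"deltas": [[0, [0, -8, 0], 0], [0, [0, -8, 0], 0], [0, [0, -8, 0], 0], [0, [0, -8, 0], 0]]}}

```text
t: 5.8
tool_pos: [0.5778, 0.094, 0.3517]
orientation: [0.441, -3.11, 0.0]
force: [-0.5, 2.2, 2.7]
opening: 0.001
```

```bash
python3 lev.py
```

```text
t 5.80 local mm [  0.4  31.7 351.7 165.7] yawerr -0.000 tilt [-0. -0.] F [0.1 2.2 2.7] op 0.0010 q6 -1.78
```

{"fn": "apply_moves", "kwargs": {"deltas": [[0, [0, -8, 0], 0], [0, [0, -8, 0], 0], [0, [0, -8, 0], 0], [0, [0, -6, 0], 0], [0, [0, 0, 0], 0]]}}

```text
t: 6.48
tool_pos: [0.586, 0.0653, 0.3514]
orientation: [0.441, -3.11, 0.0]
force: [-0.2, 2.1, -0.6]
opening: 0.0004
```

```bash
python3 - <<'E'
from lev import *
rep();a=lever()
cv2.imwrite("pics/c4.png",cv2.resize(a,(480,360)))
E
```

```text
t 6.47 local mm [3.000e-01 1.800e+00 3.514e+02 1.654e+02] yawerr -0.000 tilt [-0. -0.] F [ 0.4  2.1 -0.6] op 0.0004 q6 -1.83
```

View pics/c4.png

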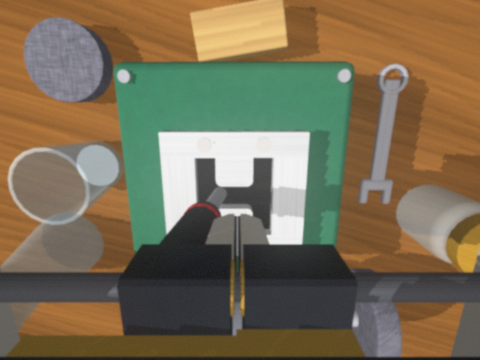

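The lever is leaning right with its stem at (215,197), just entering the right lane. A little more push is needed to reach the stop.

{"fn": "apply_moves", "kwargs": {"deltas": [[0, [0, -6, 0], 0], [0, [0, -3, 0], 0], [0, [0, 0, 0], 0]]}}

```text
t: 6.9
tool_pos: [0.5885, 0.057, 0.3516]
orientation: [0.441, -3.11, 0.0]
force: [-0.8, 0.9, -0.4]
opening: 0.0003
```

```bash
python3 lev.py
```

```text
t 6.90 local mm [  0.4  -6.9 351.6 165.6] yawerr -0.000 tilt [-0. -0.] F [-0.5  1.1 -0.4] op 0.0003 q6 -1.84
```

{"fn": "apply_moves", "kwargs": {"deltas": [[0, [0, -2, 0], 0], [0, [0, -1, 0], 0], [0, [0, 0, 0], 0]]}}

```text
t: 7.32
tool_pos: [0.5893, 0.0543, 0.3517]
orientation: [0.442, -3.11, 0.0]
force: [-1.3, 1.3, -1.3]
opening: 0.0004
```

```bash
python3 lev.py
```

```text
t 7.33 local mm [  0.4  -9.7 351.7 165.7] yawerr 0.000 tilt [-0. -0.] F [-0.9  1.6 -1.3] op 0.0004 q6 -1.85
```

No stop felt yet. I'll back off and look at the lever from the far side.

{"fn": "apply_moves", "kwargs": {"deltas": [[0, [0, 30, 0], 0], [0, [-40, 0, 0], 0], [0, [-30, -20, 0], 0], [0, [0, 0, 0], 0]]}}

```text
t: 7.88
tool_pos: [0.6552, 0.0827, 0.3512]
orientation: [-0.441, 3.11, -0.001]
force: [-1.3, 0.3, 0.0]
opening: 0.0005
```

```bash
python3 lev.py
```

```text
t 7.88 local mm [ 71.6  -0.7 351.2 165.2] yawerr -0.001 tilt [ 0.    -0.001] F [-1.1  0.7  0. ] op 0.0005 q6 -1.80
wrist blob [159, 123, 61, 68, 3191] [189.4 156.7] fwd,across [0.    0.202] res 0.0
```

Across reads about 0.20, and the lane covers 0.21 to 0.25, so I'll push a few mm further.

{"fn": "apply_moves", "kwargs": {"deltas": [[0, [30, 20, 0], 0], [0, [41, 0, 0], 0], [0, [0, -28, 0], 0], [0, [0, -4, 0], 0], [0, [0, 0, 0], 0]]}}

```text
t: 8.55
tool_pos: [0.5888, 0.0523, 0.3522]
orientation: [-0.441, 3.11, 0.0]
force: [-1.2, 0.8, -0.6]
opening: 0.0005
```

```bash
python3 lev.py
```

```text
t 8.55 local mm [ -0.6 -11.4 352.2 166.2] yawerr -0.001 tilt [0.001 0.   ] F [-1.   1.1 -0.6] op 0.0005 q6 -1.85
```

{"fn": "apply_moves", "kwargs": {"deltas": [[0, [0, -2, 0], 0], [0, [0, 0, 0], 0]]}}

```text
t: 8.85
tool_pos: [0.5896, 0.0507, 0.3518]
orientation: [-0.443, 3.11, 0.0]
force: [0.9, 1.5, 1.2]
opening: 0.0005
```

```bash
python3 lev.py
```

```text
t 8.85 local mm [-3.000e-01 -1.330e+01  3.518e+02  1.658e+02] yawerr 0.001 tilt [0. 0.] F [1.3 1.2 1.2] op 0.0005 q6 -1.85
```

{"fn": "apply_moves", "kwargs": {"deltas": [[0, [0, -2, 0], 0], [0, [0, 0, 0], 0]]}}

```text
t: 9.15
tool_pos: [0.5901, 0.0483, 0.3515]
orientation: [0.442, -3.11, -0.0]
force: [-0.1, 2.4, 0.6]
opening: 0.0003
```

```bash
python3 lev.py
```

```text
t 9.15 local mm [ -0.5 -15.7 351.5 165.5] yawerr 0.000 tilt [-0.  0.] F [0.6 2.3 0.6] op 0.0003 q6 -1.86
```

{"fn": "apply_moves", "kwargs": {"deltas": [[0, [0, -1, 0], 0], [0, [0, 0, 0], 0]]}}

```text
t: 9.45
tool_pos: [0.5903, 0.0473, 0.3516]
orientation: [0.442, -3.11, -0.0]
force: [-0.5, 1.2, -0.4]
opening: 0.0006
```

```bash
python3 lev.py
```

```text
t 9.45 local mm [ -0.6 -16.7 351.6 165.6] yawerr 0.000 tilt [-0.  0.] F [-0.2  1.3 -0.4] op 0.0006 q6 -1.86
```

Finger travel implies across ≈ 0.24. Now round to the near side, behind the lever.

{"fn": "apply_moves", "kwargs": {"deltas": [[0, [0, 32, 0], 0], [0, [45, 0, 0], 0], [0, [0, -57, 0], 0], [0, [-10, 0, 0], 0], [0, [0, 0, 0], 0]]}}

```text
t: 10.12
tool_pos: [0.5643, 0.0134, 0.3522]
orientation: [-0.44, 3.11, -0.0]
force: [0.3, 0.2, 0.5]
opening: 0.0005
```

```bash
python3 - <<'E'
from lev import *
rep()
cv2.imwrite("pics/c5.png",cv2.resize(viewer.read_camera('side')[190:290,230:350],(480,400)))
E
```

```text
t 10.12 local mm [-35.  -42.  352.2 166.2] yawerr -0.001 tilt [0.001 0.   ] F [0.4 0.1 0.5] op 0.0005 q6 -1.92
```

View pics/c5.png

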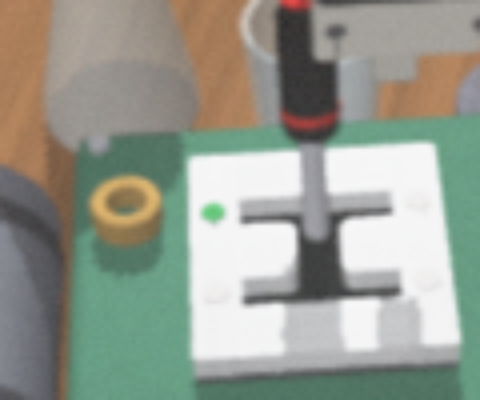

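The lever now stands in the right lane at the crossbar, with its stem at (313,215). I'll push it forward.

{"fn": "apply_moves", "kwargs": {"deltas": [[0, [-8, 0, 0], 0], [0, [-8, 0, 0], 0], [0, [-8, 0, 0], 0], [0, [-8, 0, 0], 0], [0, [0, 0, 0], 0]]}}

```text
t: 10.8
tool_pos: [0.5949, 0.0228, 0.3515]
orientation: [0.442, -3.11, -0.0]
force: [-0.8, 0.0, 0.7]
opening: 0.0005
```

```bash
python3 lev.py; python3 -c "
from lev import *
lever('side')"
```

```text
t 10.80 local mm [ -3.  -41.5 351.5 165.5] yawerr 0.001 tilt [-0.  0.] F [-0.8  0.3  0.7] op 0.0005 q6 -1.90
wrist blob [313, 404, 7, 12, 60] [315.5 408.2] fwd,across [0.115 0.203] res 0.0
side blob [0, 0, 214, 332, 24879] [ 71.7 110.8] fwd,across [0.94  0.569] res 17104.85
side blob [92, 187, 17, 11, 42] [ 99.7 192.7] fwd,across [1.101 0.467] res 6984.84
```

{"fn": "apply_moves", "kwargs": {"deltas": [[0, [-8, 0, 0], 0], [0, [-8, 0, 0], 0], [0, [-5, 0, 0], 0], [0, [0, 0, 0], 0]]}}

```text
t: 11.4
tool_pos: [0.615, 0.0285, 0.3516]
orientation: [-0.442, 3.11, -0.0]
force: [-1.5, -0.3, -0.3]
opening: 0.0006
```

```bash
python3 l.py
```

```text
t 11.40 local mm [ 17.9 -41.6 351.6 165.6] yawerr 0.000 tilt [0. 0.] F [-1.5  0.1 -0.3] op 0.0006 q6 -1.89
```

{"fn": "apply_moves", "kwargs": {"deltas": [[0, [-3, 0, 0], 0], [0, [0, 0, 0], 0]]}}

```text
t: 11.65
tool_pos: [0.6176, 0.0292, 0.3518]
orientation: [-0.442, 3.11, -0.0]
force: [-1.6, -0.3, 0.4]
opening: 0.0004
```

```bash
python3 l.py
```

```text
t 11.65 local mm [ 20.6 -41.7 351.8 165.8] yawerr 0.000 tilt [ 0. -0.] F [-1.6  0.1  0.4] op 0.0004 q6 -1.89
```

{"fn": "apply_moves", "kwargs": {"deltas": [[0, [-2, 0, 0], 0], [0, [0, 0, 0], 0]]}}

```text
t: 11.9
tool_pos: [0.6194, 0.0298, 0.3518]
orientation: [-0.442, 3.11, -0.0]
force: [-1.2, -0.7, 0.2]
opening: 0.0003
```

{"fn": "apply_moves", "kwargs": {"deltas": [[0, [-2, 0, 0], 0], [0, [0, 0, 0], 0]]}}

```text
t: 12.15
tool_pos: [0.6214, 0.0304, 0.3518]
orientation: [-0.442, 3.11, -0.0]
force: [-1.9, -0.1, -0.3]
opening: 0.0005
```

```bash
python3 l.py
```

```text
t 12.15 local mm [ 24.6 -41.6 351.8 165.8] yawerr 0.000 tilt [ 0. -0.] F [-1.8  0.4 -0.3] op 0.0005 q6 -1.89
```

{"fn": "apply_moves", "kwargs": {"deltas": [[0, [-2, 0, 0], 0], [0, [0, 0, 0], 0]]}}

```text
t: 12.4
tool_pos: [0.6232, 0.0309, 0.3517]
orientation: [0.442, -3.11, -0.0]
force: [-1.6, -0.9, -0.3]
opening: 0.0004
```

{"fn": "apply_moves", "kwargs": {"deltas": [[0, [-1, 0, 0], 0], [0, [0, 0, 0], 0]]}}

```text
t: 12.65
tool_pos: [0.6241, 0.0311, 0.3516]
orientation: [0.442, -3.11, 0.0]
force: [-1.9, 0.3, -0.6]
opening: 0.0006
```

```bash
python3 l.py
```

```text
t 12.65 local mm [ 27.4 -41.6 351.6 165.6] yawerr 0.000 tilt [-0.001 -0.   ] F [-1.8  0.8 -0.6] op 0.0006 q6 -1.89
```

Force is still only about 2 N. I'll retreat so the top camera can see the lever.

{"fn": "apply_moves", "kwargs": {"deltas": [[0, [40, 0, 0], 0], [0, [20, 0, -50], 0], [0, [0, 60, -10], 0], [0, [0, 60, 0], 0], [0, [0, 60, 0], 0]]}}

```text
t: 13.28
tool_pos: [0.5161, 0.1888, 0.413]
orientation: [-0.44, 3.107, 0.001]
force: [0.1, 0.6, -0.8]
opening: 0.0006
```

{"fn": "apply_moves", "kwargs": {"deltas": [[0, [0, 60, 0], 0], [0, [0, 60, 0], 0], [0, [0, 0, 0], 0]]}}

```text
t: 13.65
tool_pos: [0.4816, 0.3063, 0.4123]
orientation: [-0.45, 3.108, 0.003]
force: [0.6, -0.3, -0.1]
opening: 0.0004
```

```bash
python3 - <<'E'
from lev import *
rep();a=lever('top');b=viewer.read_camera('side')
import lev
f=lambda i:cv2.resize(i,(400,334),interpolation=cv2.INTER_CUBIC)
cv2.imwrite("pics/c6.png",np.hstack([f(a[180:280,260:380]),f(b[200:300,235:355])]))
E
```

```text
t 13.65 local mm [-32.9 262.3 412.3 226.3] yawerr 0.006 tilt [0.001 0.002] F [ 0.5 -0.5 -0.1] op 0.0004 q6 -1.38
top blob [0, 0, 640, 39, 18160] [316.9  13.8] fwd,across [1.282 0.733] res 8163.49
top blob [330, 186, 11, 11, 91] [335.  190.9] fwd,across [0.272 0.238] res 0.0
```

View pics/c6.png

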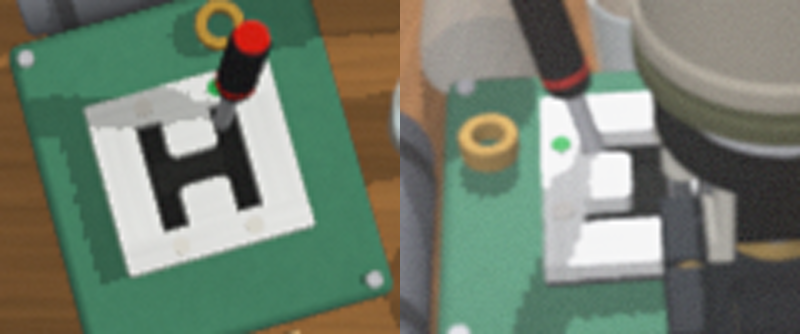

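The lever is in the far right slot beside the green dot, reading forward ≈ 0.27 and across ≈ 0.24. The arm is clear, so I'll hand in.

```bash
python3 -c "
from plant import order
print(order.close_job())"
```

```text
the job is handed in; nothing more can be done
None
```

The gear lever is in third gear, and I handed the job in at about 13.8 s of the 69 s allowed. With closed fingertips I pushed it back to the crossbar, across into the right lane, then forward into the far right slot.

- **Lever position:** the last top view reads forward ≈ 0.27 rad and across ≈ 0.24 rad, against limits of 0.21 and 0.20. The forward stop is 0.26, so that reading is about 0.01 high.
- **Across push:** my first reading after the push was only ≈ 0.20 rad, so I pushed about 7 mm further before going forward. I worked that out from finger travel, and the final picture agrees with it.
- **Stops:** I never felt a clear rise in force at either end stop. Force readings stayed at about 3 N or less, so "fully home" rests on the camera alone.
- **Surroundings:** the arm was clear of everything at hand-in. The brass collar looked unmoved in the last pictures. I did not re-measure the other loose things or the grip height, but nothing showed contact with them or any upward pull.

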